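Gauge a perch dowel hole by hole and trip the fit rocker

ROBOT

A 6-joint arm with a two-finger parallel gripper is mounted at the origin on the work surface. World frame = base frame: x ahead of the robot, y to its left, z up, the work surface at z = 0. Lengths are in mm, angles in degrees, forces in N, time in s.
With the tool pointing down it reaches from about 300 to 850 mm from the base axis. Payload 4.2 kg.
Tool frame: the origin (TCP) lies between the finger pads; the fingertips stand 22 mm ahead of it and the grasp point (between the pads) lies 3 mm ahead of it; z points along the fingers, y is the direction in which the jaws open and shut (so a half turn about z gives the same grasp; the last joint's range is limited). The gripper opens to 91 mm and grips with 3 to 60 N. Pads are 32 mm wide; open, the fingers measure 118 mm over their backs; the gripper's body (76 mm by 178 mm) begins 60 mm behind the grasp point.
Start: joints at [76.031, 18.312, 89.639, -0, 72.044, -1.146], TCP at [127.614, 560.674, 235.976] pointing down, gripper open.
Joint ranges: [-177.97, 177.97], [-48.28, 115.42], [12.27, 149.76], [-77.06, 257.06], [2.81, 150.46], [-146.56, 146.56]. Speed limits (degrees/s): [147.25, 147.25, 180, 180, 180, 180].

INTERFACE

Orientations are given as [roll, pitch, yaw] about the fixed x, y, z axes, in that order (R = Rz(yaw) Ry(pitch) Rx(roll)).
In Python, from workcell import * gives the robot as it stands.
- The arm moves only by the shell command python3 -m jog 'ROWS' [OPENING] [FORCE]. ROWS is text: rows parted by semicolons, each of 6 numbers parted by spaces: the shift along the tool's x, y, z in units of 0.5 m (1.0 is 0.5 m), then the turn, a rotation vector about the tool's x, y, z in units of pi/2 rad (1.0 is pi/2 rad). A call has 1 to 20 rows; each row is the pose to reach, as a shift and turn from the pose measured when the call began, along the tool's axes at that moment; what a row does not reach only later rows make up. A row lasts 1/12 s, in which the tool goes at most 41.7 mm and 7.16 degrees, less where a joint would pass 70% of its speed; a pose out of reach is approached as far as the arm can. A call with a number of a shift or a turn outside -1 to 1 is refused whole. A call with a gripper value outside its range is refused whole. OPENING is the opening, from -1 (shut) to 1 (fully open), set as the call begins (- or left out, the last holds). The fingers move at their own pace and stop on an object; FORCE is the grip in N (left out, the last holds). Time passes only in rows, so rows that repeat a pose let the fingers close. It gives the time, the measured TCP pose, the force and the opening at its end, in the units of the state.
- state(): the state, without advancing time (a new reading comes with each control period).
- grab_frame(name): name is "scene" or "top"; returns the picture (400x640x3 uint8, red, green, blue); there is no depth.
- calibration(name): a dict with "mtx" (3x3 intrinsics, pixels), "rvec" (rotation vector, rad) and "tvec" (3), from world to camera coordinates, as OpenCV has them. Camera axes: x right, y down, z forward; pixel columns grow to the right and rows downward; lengths in mm; the calibration is good to about 2 mm. A picture is of the moment at which its call begins. calibration takes no time and is no camera call.
- job_done(): hands the job in, once; it reports no verdict.
Trained networks look in the newest picture that a camera, given by its name, has taken for a name from the list of things; names that differ only in an ending like _2 or _b are one class to them, and where a whole thing is asked for, a point or a joint stands for the part that bears it (a point fixed in the world has none). Each returns a list of dicts, best first, with "confidence" (0 to 1); they miss things now and then, are a little off and sometimes report something else, mostly with a low value. They report only what shows in the picture. A call takes as long as a camera call. They do not tell look-alikes from the thing itself.
- spot_in(query, camera): "rect" ([left, top, right, bottom] in pixels, round what is visible of it).
- tip_of(query, camera): "location" ([column, row] in pixels: a listed point, or the origin of a listed thing).
The state is a dict: "time_s": time; "qpos": joint angles; "qvel": joint speeds; "effort": joint torques, N m; "ee_pos": TCP position; "ee_rot": TCP orientation; "force": force on the tool from outside, world axes, zero at the start; "torque": the same for the moment, N m; "gripper_width": finger opening in mm.
Only numpy, scipy, OpenCV 4.12 (cv2) and the standard library are available. Lean on these libraries where they do the work, as an engineer would, in place of code of your own. Each camera call takes 0.05 s, during which the arm holds its last target. There are 200 camera calls.

TASK

Check the wooden perch dowel in the upright steel gauge plate, always from the side facing the robot: push it straight through the widest hole until about 30 mm stands out behind the plate, draw it out, do the same in the next smaller hole, then push it through the third, snug hole until it tips the red rocker behind that hole over to its far side. Then draw the dowel out, lay it back in both rests of its wooden cradle and let go. Tip the rocker only with the dowel coming through the snug hole, keep the gripper and arm off the rocker, and leave the dish, feeder, scoop and hook where they are.

Things in the scene. Friction and masses are not known exactly. Their poses are not given: they have to be found in the camera images.
- dowel: Plain light-wood perch dowel, 200 mm long, 18 mm diameter, about 35 g, both ends fully rounded (hemispheres) and alike. Origin at its middle, on its axis; its x axis runs along the dowel. At the start it lies level in the two rests of the cradle; it may be rolled about its own axis.
- cradle: Fixed wooden cradle, left or right of the gauge: base 170 x 80 x 14 mm, two open-topped V rests (20 mm long) centred 65 mm either side of the middle, free space between. Origin at the centre of the underside, on the work surface; x along the resting dowel, z up. A resting dowel's axis is 55 mm above the origin; V mouths 32 mm wide, V tips 65 mm up.
- gauge: Fixed gauge: upright steel plate 12 mm thick, 215 wide, top edge 90 above the work surface, on a wooden base 20 high (25 in front of the plate's front face to 95 behind). Origin on the work surface under the middle of the front face (towards the robot); x through the plate away from the robot, y left, z up. Four round holes along x, 60 above the surface, left to right 30, 25, 21, 15 mm in diameter.
- hole_wide (a point): Centre of the 30 mm hole at the plate's front face (gauge y = +75 mm); axes as the gauge. The hole runs 12 mm along +x.
- hole_middle (a point): Centre of the 25 mm hole at the plate's front face (gauge y = +25 mm); axes as the gauge.
- hole_snug (a point): Centre of the 21 mm hole at the plate's front face (gauge y = -25 mm); axes as the gauge. The red rocker stands behind it.
- hole_small (a point): Centre of the 15 mm hole at the plate's front face (gauge y = -75 mm), too small for the dowel and not used; axes as the gauge.
- rocker (a joint): Red paddle 42 mm wide, 8 thick, hinged along the gauge's y behind the snug hole; pivot 42 mm behind the plate's back face, 32 up. Rad: 0 = leaning 0.35 towards the plate (start), 0.35 upright, 0.75 fully over. Weighted: falls to the side it is on; 1 N pushes it. The dowel's end meets it 27 mm behind the back face and it goes over by itself at about 38 to 41; push 45 to 50 to be safe.
- rocker_top (a point): Middle of the rocker's brass weight bar (22 mm diameter, 42 mm long), 62 mm from the pivot.
- dish: Bystander: blue ceramic bird bath dish, 150 mm across, 40 mm high; origin under its centre. Stands on the other side of the gauge from the cradle.
- feeder: Bystander: white and green plastic bird feeder with a yellow door, about 150 x 170 mm, 190 mm high; origin under its centre.
- scoop: Bystander: green plastic seed scoop, 165 mm long, 60 mm wide, 32 mm high, lying flat; origin underneath, near the middle.
- hanger: Bystander: dark steel S-shaped hanging hook, about 150 mm long, lying flat between the robot and the gauge; origin at its middle.
Mind the look-alikes: they are no part of the job. Several things have the shape of the dowel; the one meant has the colours described above.

How it is judged (in metres and radians):
On the way, in this order (a step that is already met when the one before it is completed fails the run):
1. the dowel stands at least 20 mm out behind the widest hole (x of dowel in the frame of hole_wide between -0.068 and 0 m and y of dowel in the frame of hole_wide between -0.02 and 0.02 m and z of dowel in the frame of hole_wide between -0.02 and 0.02 m and angle between the x axis of dowel and the x axis of hole_wide, either way round below 0.2 rad), for 0.1 s.
2. the dowel stands at least 20 mm out behind the next smaller hole (x of dowel in the frame of hole_middle between -0.068 and 0 m and y of dowel in the frame of hole_middle between -0.02 and 0.02 m and z of dowel in the frame of hole_middle between -0.02 and 0.02 m and angle between the x axis of dowel and the x axis of hole_middle, either way round below 0.2 rad), for 0.1 s.
3. the dowel's end is through the snug hole, the rocker not yet tipped (x of dowel in the frame of hole_snug between -0.085 and 0 m and y of dowel in the frame of hole_snug between -0.02 and 0.02 m and z of dowel in the frame of hole_snug between -0.02 and 0.02 m and angle between the x axis of dowel and the x axis of hole_snug, either way round below 0.2 rad and value of joint rocker below 0.3 rad), for 0.04 s.
4. with the dowel through the snug hole the rocker has gone over (x of dowel in the frame of hole_snug between -0.075 and 0 m and y of dowel in the frame of hole_snug between -0.02 and 0.02 m and z of dowel in the frame of hole_snug between -0.02 and 0.02 m and angle between the x axis of dowel and the x axis of hole_snug, either way round below 0.2 rad and value of joint rocker above 0.6 rad), for 0.05 s.
At the end, for the whole second after the job is handed in: The rocker is fully over on its far side (above 0.65 rad), and the dowel lies at rest in both rests of the cradle: its middle within 25 mm along and 6 mm across of the cradle's middle, 50 to 60 mm above the cradle's underside, parallel to the cradle within 0.08 rad, released (value of joint rocker above 0.65 rad and x of dowel in the frame of cradle between -0.025 and 0.025 m and y of dowel in the frame of cradle between -0.006 and 0.006 m and z of dowel in the frame of cradle between 0.05 and 0.06 m and angle between the x axis of dowel and the x axis of cradle, either way round below 0.08 rad and linear speed of dowel below 0.02 m/s); the robot touches nothing.
It fails at once if the gripper or arm touches the rocker (contact force between any of the fingers, the arm and rocker above 0.5 N).
It fails at once if the rocker is tipped before the dowel is in the snug hole (value of joint rocker between 0.2 and 0.6 rad and not (x of dowel in the frame of hole_snug between -0.095 and 0 m and y of dowel in the frame of hole_snug between -0.02 and 0.02 m and z of dowel in the frame of hole_snug between -0.02 and 0.02 m and angle between the x axis of dowel and the x axis of hole_snug, either way round below 0.2 rad)).
It fails at once if the dish, feeder, scoop or hook is moved more than 15 mm or tipped (distance of any of dish, feeder, scoop, hanger from where it was at the start of the episode above 0.015 m or angle between any of dish, feeder, scoop, hanger's own z axis and vertical above 0.25 rad).
It also fails if it takes over 64 s, if anything falls off the work surface, if the arm or the gripper's body presses on something with over 40 N, if the wrist force passes 120 N, or if a joint passes its speed limit or range.

## Working session

There is one attempt and no reset: what is moved stays moved. The work goes in short steps, Python scripts to look and compute and a shell command to move; the robot and the scene stay as the last step left them, time stands still between calls to the robot, and variables do not carry over. Pictures are saved under pics/ and viewed, about 8 in all and at most 12, crops included, and the job is handed in when it is done.

```bash
ls; mkdir -p pics; python3 - <<'E'
from workcell import *
import cv2
for c in ("scene","top"):
    im=grab_frame(c); cv2.imwrite(f"pics/{c}0.png",im[:,:,::-1])
    for q in ("dowel","cradle","gauge","hole_wide","hole_middle","hole_snug","hole_small","rocker_top","dish","feeder","scoop","hanger"):
        r=tip_of(q,c); print(c,q,[(round(d["confidence"],2),[round(float(v),1) for v in d["location"]]) for d in r[:3]])
print(state())
E
```

```text
pics
scene dowel [(0.78, [194.9, 146.4]), (0.73, [234.1, 255.2]), (0.61, [229.2, 177.5])]
scene cradle [(0.59, [228.0, 189.9]), (0.36, [319.3, 225.1])]
scene gauge [(0.81, [331.2, 227.1])]
scene hole_wide [(0.91, [356.9, 235.7]), (0.53, [469.0, 257.6])]
scene hole_middle [(0.57, [338.1, 229.7])]
scene hole_snug [(0.6, [320.8, 220.6])]
scene hole_small [(0.77, [308.2, 216.3])]
scene rocker_top [(0.72, [319.5, 226.1])]
scene dish [(0.92, [411.0, 211.3])]
scene feeder []
scene scoop [(0.84, [471.1, 257.3])]
scene hanger [(0.54, [335.5, 171.7])]
top dowel [(0.88, [416.1, 217.4]), (0.61, [471.2, 268.9]), (0.56, [381.5, 149.1])]
top cradle [(0.61, [411.5, 220.0])]
top gauge [(0.98, [298.6, 193.0])]
top hole_wide [(0.67, [272.5, 190.2])]
top hole_middle [(0.64, [289.7, 192.8])]
top hole_snug [(0.96, [302.7, 191.7])]
top hole_small [(0.87, [319.7, 193.6])]
top rocker_top [(0.58, [308.1, 180.6])]
top dish [(0.62, [224.6, 233.6])]
top feeder [(0.72, [451.3, 195.1]), (0.71, [319.2, 193.3]), (0.61, [415.5, 220.7])]
top scoop [(0.86, [156.4, 195.4])]
top hanger [(0.47, [308.2, 268.7])]
{'time_s': 1.3, 'qpos': array([ 7.60310649e+01,  1.83118051e+01,  8.96393489e+01, -4.12343549e-04,
        7.20422523e+01, -1.14513600e+00]), 'qvel': array([ 0.00859535, -0.08135117,  0.00599524, -0.0819331 ,  0.03106308,
        0.05108578]), 'effort': array([ 5.22863229e-04, -4.12356949e+01, -2.32228589e+01,  7.29345228e-02,
        3.78108246e-02, -1.32003746e-05]), 'ee_pos': array([127.62207862, 560.67977279, 235.97451069]), 'ee_rot': array([1.79993415e+02, 5.23968614e-04, 1.67176328e+02]), 'force': array([0.11999364, 0.11550085, 0.74097011]), 'torque': array([-0.01957143, -0.01749185, -0.00210414]), 'gripper_width': 91.13879389347805}
```

```bash
python3 - <<'E'
import cv2
a=cv2.imread("pics/top0.png")[100:320,120:520]; cv2.imwrite("pics/a.png",cv2.resize(a,(800,440),interpolation=cv2.INTER_CUBIC))
a=cv2.imread("pics/scene0.png")[110:310,150:510]; cv2.imwrite("pics/b.png",cv2.resize(a,(792,440),interpolation=cv2.INTER_CUBIC))
E
python3 -c "
from workcell import *
import numpy as np,cv2
for c in ('scene','top'):
  k=calibration(c);R=cv2.Rodrigues(np.array(k['rvec'],float))[0];print(c,k['mtx'],-R.T@np.array(k['tvec']).ravel(),R)"
```

```text
scene [[419.8731086    0.         317.00127341]
 [  0.         419.8731086  202.42774315]
 [  0.           0.           1.        ]] [1237.61581671  147.01414461 1221.8765179 ] [[-0.22783345  0.97369891  0.00153527]
 [ 0.82879188  0.19475411 -0.52457111]
 [-0.51107332 -0.11824243 -0.85136525]]
top [[466.02003542   0.         315.75155281]
 [  0.         466.02003542 198.14913905]
 [  0.           0.           1.        ]] [ 370.72081353   -9.55056563 1495.74158505] [[ 0.02179463 -0.99974201  0.00639571]
 [-0.98862975 -0.02250352 -0.14867684]
 [ 0.1487824  -0.00308263 -0.98886515]]
```

View pics/a.png

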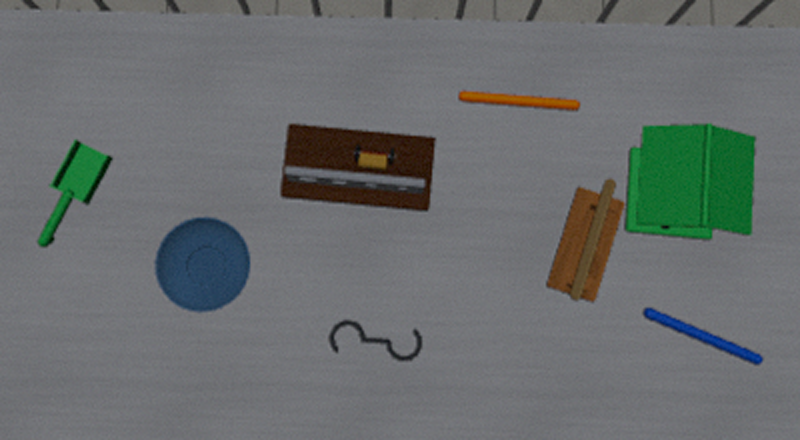

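View pics/b.png

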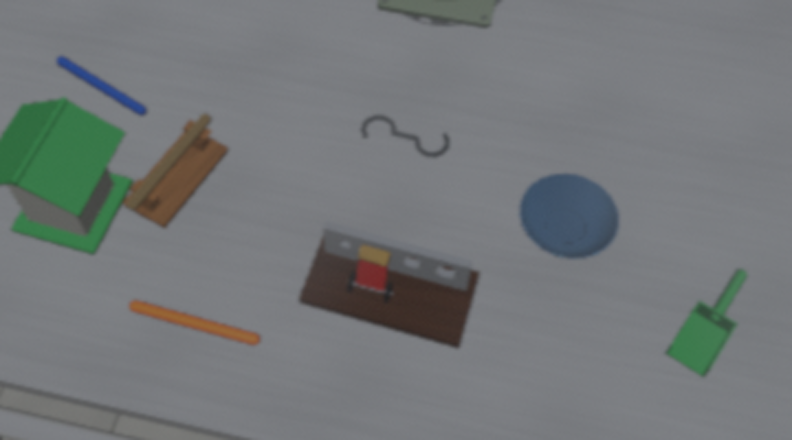

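The top view shows the light-wood dowel in its cradle at about (593,240) in the crop. The gauge is at (358,167), with the rocker behind the third hole. The feeder is close to the right of the cradle, and the blue and orange rods are look-alikes. I'll fit models to the colour masks next.

```bash
cat > h.py <<'E'
from workcell import *
import numpy as np,cv2
from scipy.optimize import minimize
K={}
for c in ('scene','top'):
    k=calibration(c);K[c]=(np.array(k['rvec'],float),np.array(k['tvec'],float),np.array(k['mtx'],float))
def proj(P,c): return cv2.projectPoints(np.array(P,float).reshape(-1,1,3),*K[c],None)[0].reshape(-1,2)
def avg(c,n=6): return np.mean([grab_frame(c).astype(float) for _ in range(n)],0)
def mask(hull_pts,c,S=4):
    q=cv2.convexHull(((proj(hull_pts,c)+.5)*S*16-8).astype(np.float32)).round().astype(np.int32)
    m=np.zeros((400*S,640*S),np.uint8);cv2.fillConvexPoly(m,q,255,shift=4)
    return cv2.resize(m,(640,400),interpolation=cv2.INTER_AREA)/255.
def tf(p,L):  # p=x,y,yaw ; local points
    L=np.array(L,float);c,s=np.cos(p[2]),np.sin(p[2])
    return np.c_[p[0]+c*L[:,0]-s*L[:,1],p[1]+s*L[:,0]+c*L[:,1],L[:,2]]
def box(x0,x1,y0,y1,z0,z1): return [(x,y,z) for x in (x0,x1) for y in (y0,y1) for z in (z0,z1)]
_u=np.array([(np.cos(a)*np.cos(b),np.sin(a)*np.cos(b),np.sin(b)) for a in np.arange(0,6.28,.4) for b in (-1.2,-.6,0,.6,1.2)])
def capsule(x,y,z,yaw,pitch=0,h=91,r=9):  # pitch>0: +x end up
    d=np.array([np.cos(yaw)*np.cos(pitch),np.sin(yaw)*np.cos(pitch),np.sin(pitch)])
    return np.vstack([np.array([x,y,z])+s*h*d+r*_u for s in (1,-1)])
def dowelmask(im):
    h=cv2.cvtColor(im.astype(np.float32)/255,cv2.COLOR_RGB2HSV); return h
E
python3 - <<'E'
from h import *
for c,pts in (("top",{"dowel":(415,222),"dow2":(421,204),"cradle":(403,230),"base":(270,175),"base2":(320,203),"plate":(300,189),"table":(350,240),"dow3":(409,245)}),("scene",{"dowel":(228,190),"cradle":(234,198),"base":(300,250),"plate":(322,225),"dow2":(216,200),"table":(300,200)})):
    im=avg(c);np.save(f"{c}.npy",im)
    for n,(u,v) in pts.items():
        r=im[v-1:v+2,u-1:u+2].mean((0,1));print(c,n,r.round(),cv2.cvtColor((r/255).astype(np.float32).reshape(1,1,3),cv2.COLOR_RGB2HSV).ravel().round(2))
E
```

```text
top dowel [91. 74. 46.] [37.12  0.5   0.36]
top dow2 [93. 75. 46.] [37.22  0.5   0.36]
top cradle [100.  63.  31.] [27.8   0.7   0.39]
top base [48. 26. 12.] [23.33  0.75  0.19]
top base2 [57. 42. 34.] [21.25  0.4   0.22]
top plate [ 98. 101. 107.] [2.1694e+02 8.0000e-02 4.2000e-01]
top table [118. 119. 123.] [2.2556e+02 4.0000e-02 4.8000e-01]
top dow3 [95. 76. 47.] [37.11  0.5   0.37]
scene dowel [109.  80.  56.] [26.83  0.48  0.43]
scene cradle [102.  76.  56.] [25.91  0.46  0.4 ]
scene base [68. 60. 58.] [11.73  0.14  0.26]
scene plate [124. 105.  69.] [39.12  0.45  0.49]
scene dow2 [83. 66. 49.] [29.52  0.41  0.33]
scene table [123. 125. 129.] [2.2032e+02 5.0000e-02 5.1000e-01]
```

```bash
cat >> h.py <<'E'
def synth_cost(im,layers,roi):  # layers painted in order; colours by least squares
    v0,v1,u0,u1=roi; W=[np.ones((v1-v0,u1-u0))]
    for m in layers:
        m=m[v0:v1,u0:u1]; W=[w*(1-m) for w in W]+[m]
    A=np.stack([w.ravel() for w in W],1);b=im[v0:v1,u0:u1].reshape(-1,3)
    X=np.linalg.lstsq(A,b,rcond=None)[0]; r=np.abs(A@X-b)
    return np.minimum(r,25).mean()
def cam(c): return -cv2.Rodrigues(K[c][0])[0].T@K[c][1].ravel()
def gauge_layers(p,c):
    w=p[3]/2
    return [mask(tf(p,box(-25,95,-w,w,0,20)),c),mask(tf(p,box(-25,95,-w,w,20,20)),c),mask(tf(p,box(0,12,-107.5,107.5,20,90)),c),
            mask(tf(p,box(0,12,-107.5,107.5,90,90)),c),mask(tf(p,box(35,80,-48,-2,32,90)),c)]
ROI={'g':{'top':(150,212,250,350),'scene':(208,274,280,372)},'d':{'top':(185,256,385,433),'scene':(155,218,200,258)}}
def nm(f,x0,d):
    x0=np.array(x0,float);s=np.vstack([x0]+[x0+np.eye(len(x0))[i]*d[i] for i in range(len(x0))])
    r=minimize(f,x0,method='Nelder-Mead',options=dict(initial_simplex=s,xatol=.02,fatol=1e-4,maxiter=600));return r.x,r.fun
E
cat > fit.py <<'E'
from h import *
I={c:np.load(c+'.npy') for c in K}
for cs in (('top',),('scene',),('top','scene')):
    f=lambda p:sum(synth_cost(I[c],gauge_layers((p[0],p[1],p[2]/100,p[3]),c),ROI['g'][c]) for c in cs)
    x,v=nm(f,(520,20,-8,220),(20,15,6,8));print('gauge',cs,x.round(2),round(v,3))
    def dl(p,c):
        q=(p[0],p[1],p[2]/100)
        return [mask(tf(q,box(-85,85,-40,40,0,14)),c),mask(tf(q,box(-85,85,-40,40,14,14)),c),mask(tf(q,box(55,75,-20,20,14,60)),c),mask(tf(q,box(-75,-55,-20,20,14,60)),c),
           mask(capsule(*tf(q,[(p[3],0,55)])[0],q[2]),c)]
    f=lambda p:sum(synth_cost(I[c],dl(p,c),ROI['d'][c]) for c in cs)
    x,v=nm(f,(400,-285,-27,0),(20,15,6,5));print('cradle x y yaw/100 dowel-offset',cs,x.round(2),round(v,3))
def ray(u,v,c,z):
    n=cv2.undistortPoints(np.array([[[u,v]]],float),K[c][2],None).ravel();R=cv2.Rodrigues(K[c][0])[0]
    d=R.T@np.array([*n,1]);o=cam(c);return (o+d*(z-o[2])/d[2])[:2].round(0)
# feeder corners from the top crop (crop/2+offset)
for n,(u,v),z in (("base front-left",(628,237),0),("base back-left",(631,150),0),("roof fl",(638,227),130),("roof bl",(643,127),130),("ridge f",(706,230),190),("base fr",(712,238),0)):
    print(n,ray(120+u/2,100+v/2,'top',z), 'if z130',ray(120+u/2,100+v/2,'top',130))
for n,(u,v) in (("hook l",(332,345)),("hook r",(420,345)),("dish",(203,264))): print(n,ray(120+u/2,100+v/2,'top',5))
E
python3 fit.py
```

```text
gauge ('top',) [606.49  44.53  -7.32 236.78] 4.019
cradle x y yaw/100 dowel-offset ('top',) [ 525.39 -324.92  -31.4    -0.87] 3.3
gauge ('scene',) [606.16  44.31  -6.98 236.63] 4.168
cradle x y yaw/100 dowel-offset ('scene',) [ 528.29 -326.83  -29.99    2.46] 6.274
gauge ('top', 'scene') [606.    44.39  -6.84 237.28] 8.291
cradle x y yaw/100 dowel-offset ('top', 'scene') [ 525.89 -325.85  -31.02   15.95] 10.084
base front-left [ 538. -397.] if z130 [ 523. -364.]
base back-left [ 681. -405.] if z130 [ 654. -370.]
roof fl [ 539. -379.] if z130 [ 539. -379.]
roof bl [ 690. -389.] if z130 [ 690. -389.]
ridge f [ 529. -459.] if z130 [ 536. -479.]
base fr [ 539. -533.] if z130 [ 525. -488.]
hook l [356.  75.]
hook r [359. -64.]
dish [479. 285.]
```

```bash
cat > rw.py <<'E'
from workcell import *
import numpy as np
from scipy.spatial.transform import Rotation as Ro
def row(p,yaw):
    s=state();R=Ro.from_euler('xyz',s['ee_rot'],degrees=True);T=Ro.from_euler('xyz',[180,0,yaw],degrees=True)
    return np.r_[R.inv().apply(np.array(p)-s['ee_pos'])/500,(R.inv()*T).as_rotvec()/(np.pi/2)].round(4)
if __name__=="__main__":
    import sys
    for a in sys.argv[1:]:
        x,y,z,w=map(float,a.split(','));print(a,*row((x,y,z),w))
E
python3 rw.py 350,80,250,165 499.4,-316.3,250,162.2
```

```text
350,80,250,165 -0.6471 -0.8387 -0.0281 0.0001 0.0 0.0242
499.4,-316.3,250,162.2 -1.1143 -1.5452 -0.0282 0.0001 0.0 0.0553
```

```bash
r="";python3 -m jog '-.647 -.839 -.028 0 0 .024;-.647 -.839 -.028 0 0 .024;-.647 -.839 -.028 0 0 .024;-.647 -.839 -.028 0 0 .024;-.647 -.839 -.028 0 0 .024;-.647 -.839 -.028 0 0 .024;-.647 -.839 -.028 0 0 .024;-.647 -.839 -.028 0 0 .024;-.647 -.839 -.028 0 0 .024;-.647 -.839 -.028 0 0 .024;-.647 -.839 -.028 0 0 .024;-.647 -.839 -.028 0 0 .024;-.647 -.839 -.028 0 0 .024;-.647 -.839 -.028 0 0 .024' 1; python3 rw.py 499.4,-316.3,250,162.2
```

```text
time_s: 3.07
ee_pos: [351.9, 75.8, 250.4]
ee_rot: [-179.9, 0.2, 164.6]
force: [0.0, 0.5, -0.3]
gripper_width: 90.9
499.4,-316.3,250,162.2 -0.4923 -0.6779 0.003 -0.0007 0.0018 0.027
```

```bash
python3 -m jog '-.492 -.678 .003 0 0.002 .027;-.492 -.678 .003 0 0.002 .027;-.492 -.678 .003 0 0.002 .027;-.492 -.678 .003 0 0.002 .027;-.492 -.678 .003 0 0.002 .027;-.492 -.678 .003 0 0.002 .027;-.492 -.678 .003 0 0.002 .027;-.492 -.678 .003 0 0.002 .027;-.492 -.678 .003 0 0.002 .027;-.492 -.678 .003 0 0.002 .027;-.492 -.678 .003 0 0.002 .027;-.492 -.678 .003 0 0.002 .027;-.492 -.678 .003 0 0.002 .027;-.492 -.678 .003 0 0.002 .027'; python3 rw.py 499.4,-316.3,150,162.2 499.4,-316.3,58,162.2
```

```text
time_s: 4.23
ee_pos: [499.0, -314.4, 250.0]
ee_rot: [-180.0, -0.1, 162.3]
force: [-0.8, 0.4, 0.4]
gripper_width: 91.7
499.4,-316.3,150,162.2 -0.0022 -0.0033 0.2 -0.0001 -0.0008 0.0008
499.4,-316.3,58,162.2 -0.0024 -0.0033 0.384 -0.0001 -0.0008 0.0008
```

```bash
python3 -m jog '-.002 -.003 .07 0 0 0;-.002 -.003 .14 0 0 0;-.002 -.003 .2 0 0 0;-.002 -.003 .26 0 0 0;-.002 -.003 .3 0 0 0;-.002 -.003 .34 0 0 0;-.002 -.003 .365 0 0 0;-.002 -.003 .384 0 0 0;-.002 -.003 .384 0 0 0;-.002 -.003 .384 0 0 0;-.002 -.003 .384 0 0 0'; python3 - <<'E'
from h import *
im=avg('top',1);im2=avg('scene',1)
a=cv2.resize(im[170:270,360:480].astype(np.uint8),(480,400));b=cv2.resize(im2[130:240,180:280].astype(np.uint8),(300,330))
o=np.zeros((400,790,3),np.uint8);o[:,:480]=a;o[:330,485:785]=b;cv2.imwrite('pics/c.png',o[:,:,::-1])
E
python3 rw.py 499.4,-316.3,58,162.2
```

```text
time_s: 5.15
ee_pos: [499.9, -316.0, 59.3]
ee_rot: [-180.0, 0.1, 162.3]
force: [-0.4, 0.2, -0.7]
gripper_width: 91.2
499.4,-316.3,58,162.2 0.001 -0.0002 0.0027 -0.0005 0.0007 0.0009
```

View pics/c.png

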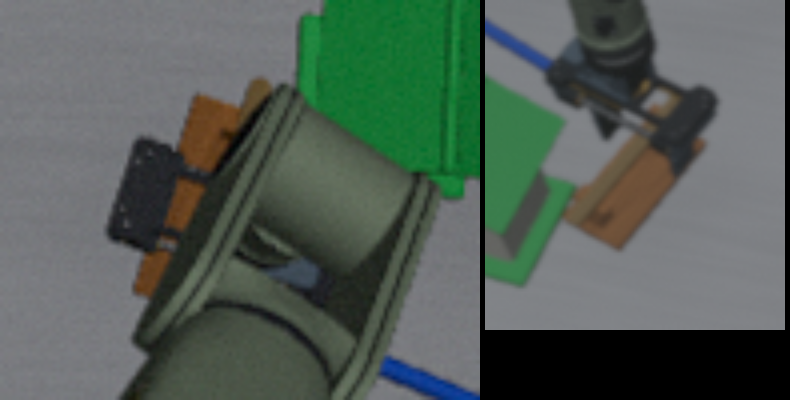

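The gripper straddles the dowel at its near half and is clear of the feeder. I'll grip with 20 N and lift.

```bash
python3 -m jog '0 0 .002 0 0 0;0 0 .002 0 0 0;0 0 .002 0 0 0;0 0 .002 0 0 0;0 0 .002 0 0 0;0 0 .002 0 0 0;0 0 .002 0 0 0;0 0 .002 0 0 0' -1 20;  python3 rw.py 499.4,-316.3,120,162.2 
```

```text
time_s: 5.92
ee_pos: [499.9, -316.3, 58.3]
ee_rot: [-180.0, 0.1, 162.3]
force: [-0.5, -0.2, -0.3]
gripper_width: 40.9
499.4,-316.3,120,162.2 0.0008 -0.0003 -0.1234 -0.0005 0.0007 0.0009
```

Still closing (40.9 mm); I'll let it finish.

```bash
python3 -m jog '0 0 0 0 0 0;0 0 0 0 0 0;0 0 0 0 0 0;0 0 0 0 0 0;0 0 0 0 0 0;0 0 0 0 0 0;0 0 0 0 0 0;0 0 0 0 0 0' -1 20;  python3 rw.py 499.4,-316.3,120,162.2 
```

```text
time_s: 6.58
ee_pos: [499.4, -318.2, 58.8]
ee_rot: [-179.8, 0.1, 162.3]
force: [-3.3, -5.6, 2.8]
gripper_width: 17.4
499.4,-316.3,120,162.2 0.0009 0.0031 -0.1225 -0.0027 0.001 0.0016
```

```bash
python3 -m jog '0 .001 -.03 0 0 0;0 .003 -.08 0 0 0;0 .003 -.14 0 0 0;0 .003 -.2 0 0 0;0 .003 -.2 0 0 0;0 .003 -.2 0 0 0'; python3 rw.py 433.6,131.6,120,176 
```

```text
time_s: 7.08
ee_pos: [500.7, -316.9, 160.7]
ee_rot: [-179.7, 0.3, 162.3]
force: [-0.8, -0.7, -0.6]
gripper_width: 17.6
433.6,131.6,120,176 0.4003 0.8144 0.0748 -0.0038 0.0033 -0.1517
```

```bash
python3 -m jog '.03 .06 0 0 0 -.01;.08 .16 0 0 0 -.03;.12 .24 .01 0 0 -.045;.16 .32 .02 0 0 -.06;.2 .4 .03 -.001 .001 -.075;.24 .48 .04 -.001 .001 -.09;.28 .56 .05 -.002 .002 -.105;.32 .64 .06 -.003 .002 -.12;.36 .72 .07 -.003 .003 -.135;.39 .79 .075 -.004 .003 -.147;.4 .814 .075 -.004 .003 -.152;.4 .814 .075 -.004 .003 -.152;.4 .814 .075 -.004 .003 -.152;.4 .814 .075 -.004 .003 -.152'; python3 rw.py 433.6,131.6,63.8,176 
```

```text
time_s: 8.25
ee_pos: [433.0, 131.0, 119.0]
ee_rot: [-179.9, -0.1, 176.1]
force: [0.8, -0.4, 0.4]
gripper_width: 17.4
433.6,131.6,63.8,176 -0.0014 0.0014 0.1105 -0.0007 -0.001 0.0012
```

```bash
python3 -m jog '-.001 .001 .04 0 0 0;-.001 .001 .08 -.001 -.001 .001;-.001 .001 .1105 -.001 -.001 .001;-.001 .001 .1105 -.001 -.001 .001;-.001 .001 .1105 -.001 -.001 .001;-.001 .001 .1105 -.001 -.001 .001'; cat > look.py <<'E'
from h import *
import sys
from scipy.spatial.transform import Rotation as Ro
n=sys.argv[1]
s=state();print(s['ee_pos'].round(1),s['ee_rot'].round(2),s['force'].round(1))
e=s['ee_pos'];R=Ro.from_euler('xyz',s['ee_rot'],degrees=True).as_matrix();d=-R[:,0]
c0=e+28*d+3.5*R[:,2]
print('expected centre',c0.round(1))
outs=[]
for c in ('top','scene'):
    im=avg(c,4);np.save(f'd_{c}.npy',im)
    P=proj([c0+100*d,c0-10*d],c);print(c,P.round(1).tolist())
    m=P.mean(0).round().astype(int);h=30
    a=im[m[1]-h:m[1]+h,m[0]-h-6:m[0]+h+6].astype(np.uint8)
    outs.append(cv2.resize(a,(396,330),interpolation=cv2.INTER_CUBIC)); print('crop origin',m[0]-h-6,m[1]-h,'scale 5.5')
cv2.imwrite(f'pics/{n}.png',np.hstack(outs)[:,:,::-1])
E
python3 look.py d
```

```text
time_s: 8.75
ee_pos: [434.2, 130.5, 64.4]
ee_rot: [180.0, 0.1, 175.9]
force: [-0.0, 0.1, -0.3]
gripper_width: 17.6
[434.2 130.5  64.4] [1.7996e+02 6.0000e-02 1.7590e+02] [-0.   0.1 -0.3]
expected centre [462.1 128.5  60.9]
top [[272.0, 205.0], [268.2, 240.4]]
crop origin 234 193 scale 5.5
scene [[356.9, 216.2], [365.2, 188.7]]
crop origin 325 172 scale 5.5
```

View pics/d.png

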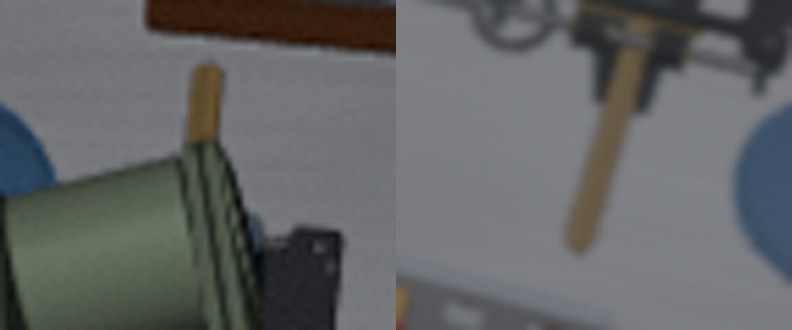

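The dowel end shows free of the background in both views: top crop (207,65), scene crop (580,250). I'll fit its line against the gauge.

```bash
cat > fd.py <<'E'
from h import *
import json,sys
# usage: fd.py 'v0,v1,u0,u1(top)' 'v0,v1,u0,u1(scene)' holeY
G=(606.2,44.4,-.0705)
I={c:np.load(f'd_{c}.npy') for c in K}
roi={'top':tuple(map(int,sys.argv[1].split(','))),'scene':tuple(map(int,sys.argv[2].split(',')))}
hy=float(sys.argv[3]); x0=list(map(float,sys.argv[4].split(','))) # centre x,y,z world
def f(p):
    yaw,pt=p[3]/100,p[4]/100
    return sum(synth_cost(I[c],[mask(capsule(p[0],p[1],p[2],yaw,pt),c,8)],roi[c]) for c in roi)
best=min((nm(f,(*x0,G[2]*100+a,b),(4,4,-3,3,3)) for a in (0,2) for b in (0,-3)),key=lambda r:r[1])
x,v=best;print('centre',x[:3].round(1),'yaw/pitch deg',np.degrees(x[3:]/100).round(2),v.round(2))
yaw,pt=x[3]/100,x[4]/100
d=np.array([np.cos(yaw)*np.cos(pt),np.sin(yaw)*np.cos(pt),np.sin(pt)])
def loc(P):
    q=P[:2]-np.array(G[:2]);c,s=np.cos(G[2]),np.sin(G[2]);return np.array([c*q[0]+s*q[1],-s*q[0]+c*q[1]-hy,P[2]-60])
print('hole frame: centre',loc(x[:3]).round(1),'tip',loc(x[:3]+100*d).round(1),'yaw rel deg',np.degrees(yaw-G[2]).round(2))
E
python3 fd.py 202,216,262,282 193,219,346,374 75 462,128.5,61
```

```text
centre [466.2 129.3  61.8] yaw/pitch deg [-3.84 -1.13] 4.75
hole frame: centre [-145.6   -0.2    1.8] tip [-45.6   0.2  -0.2] yaw rel deg 0.2
```

```bash
python3 -m jog '-.03 0 0 0 0 0;-.06 0 0 0 0 0;-.09 0 0 0 0 0;-.12 0 0 0 0 0;-.15 0 0 0 0 0;-.178 0 0 0 0 0;-.178 0 0 0 0 0;-.178 0 0 0 0 0;-.178 0 0 0 0 0;-.178 0 0 0 0 0'; python3 look.py e; python3 rw.py 433.6,131.6,63.8,176
```

```text
time_s: 9.98
ee_pos: [521.1, 125.3, 64.1]
ee_rot: [180.0, -0.0, 176.0]
force: [-0.2, -0.3, -0.8]
gripper_width: 17.6
[521.1 125.3  64.1] [ 1.7998e+02 -3.0000e-02  1.7604e+02] [-0.2 -0.3 -0.8]
expected centre [549.  123.4  60.5]
top [[274.5, 177.6], [270.8, 212.3]]
crop origin 237 165 scale 5.5
scene [[350.3, 239.9], [359.1, 210.5]]
crop origin 319 195 scale 5.5
433.6,131.6,63.8,176 0.1777 0.0002 0.0008 0.0005 0.0005 0.0003
```

View pics/e.png

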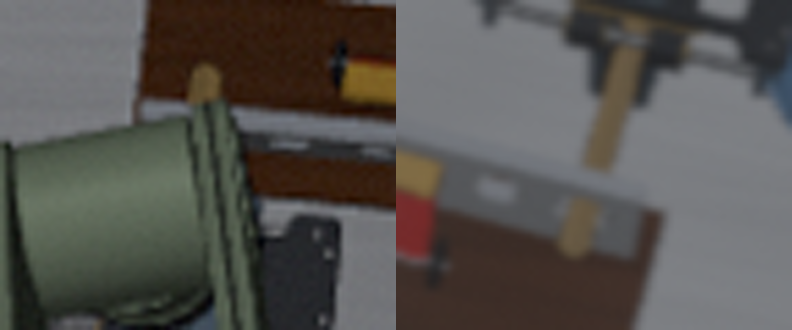

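The dowel stands out behind the widest hole (scene crop (575,250), about 30 mm) with no contact force. I'll withdraw, shift 50 mm to the middle hole and push.

```bash
python3 -m jog '.03 0 0 0 0 0;.08 0 0 0 0 0;.13 0 0 0 0 0;.178 0 0 0 0 0;.178 0 0 0 0 0;.178 0 .001 0 0 0;.178 -.04 .001 0 0 0;.178 -.08 .001 0 0 0;.178 -.1 .001 0 0 0;.178 -.1 .001 0 0 0;.178 -.1 .001 0 0 0;.178 -.1 .001 0 0 0;.178 -.1 .001 0 0 0'; python3 look.py f; python3 fd.py 202,216,275,297 193,217,330,357 25 462,78.5,61;python3 rw.py 520.9,75.4,63.8,176
```

```text
time_s: 11.47
ee_pos: [430.5, 82.2, 63.7]
ee_rot: [179.9, 0.1, 176.0]
force: [0.3, -0.2, -0.2]
gripper_width: 17.2
[430.5  82.2  63.7] [1.7994e+02 8.0000e-02 1.7605e+02] [ 0.3 -0.2 -0.2]
expected centre [458.5  80.3  60.2]
top [[287.4, 206.6], [283.8, 242.0]]
crop origin 250 194 scale 5.5
scene [[342.4, 212.4], [351.1, 185.2]]
crop origin 311 169 scale 5.5
centre [462.5  79.9  62.7] yaw/pitch deg [-3.23 -0.89] 4.95
hole frame: centre [-145.9    0.3    2.7] tip [-45.9   1.7   1.2] yaw rel deg 0.81
520.9,75.4,63.8,176 -0.1823 -0.0002 -0.0002 0.0005 0.0005 0.0005
```

```bash
python3 -m jog '-.01 -.0025 0 0 0 0;-.04 -.0025 0 0 0 0;-.07 -.0025 0 0 0 0;-.1 -.0025 0 0 0 0;-.125 -.0025 0 0 0 0;-.15 -.0025 0 0 0 0;-.178 -.0025 0 0 0 0;-.178 -.0025 0 0 0 0;-.178 -.0025 0 0 0 0;-.178 -.0025 0 0 0 0;-.178 -.0025 0 0 0 0'; python3 look.py g; python3 rw.py 433.6,131.6,63.8,176
```

```text
time_s: 12.78
ee_pos: [517.6, 74.4, 63.5]
ee_rot: [180.0, -0.0, 176.0]
force: [-0.5, 0.8, -0.4]
gripper_width: 17.1
[517.6  74.4  63.5] [ 1.7997e+02 -3.0000e-02  1.7605e+02] [-0.5  0.8 -0.4]
expected centre [545.5  72.4  60. ]
top [[290.8, 179.1], [287.3, 213.9]]
crop origin 253 166 scale 5.5
scene [[334.4, 235.6], [343.7, 206.5]]
crop origin 303 191 scale 5.5
433.6,131.6,63.8,176 0.1774 0.1023 -0.0001 0.0005 0.0005 0.0005
```

View pics/g.png

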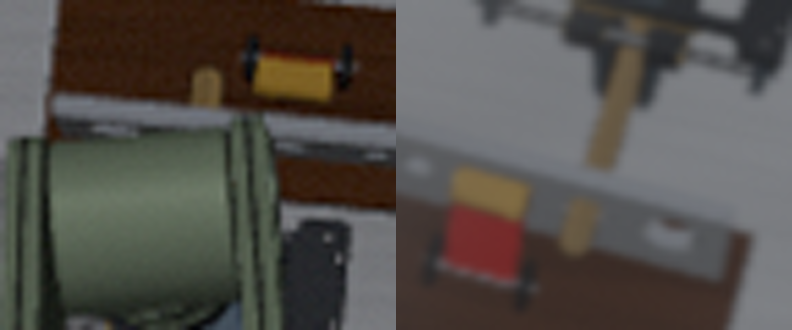

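The middle hole is done too, with about 30 mm standing out at scene crop (577,250). On to the snug hole.

```bash
python3 -m jog '.03 0 0 0 0 0;.08 0 0 0 0 0;.13 0 0 0 0 0;.175 0 0 0 0 0;.175 0 0 0 0 0;.175 0 0 0 0 0;.175 -.04 0 0 0 0;.175 -.08 0 0 0 0;.175 -.1 0 0 0 0;.175 -.1 0 0 0 0;.175 -.1 0 0 0 0;.175 -.1 0 0 0 0;.175 -.1 0 0 0 0;.175 -.1 0 0 0 0'; python3 look.py h1; python3 fd.py 202,216,292,314 190,213,316,343 -25 462,28.5,61;python3 look.py h2; python3 fd.py 202,216,292,314 190,213,316,343 -25 460,30,61;python3 - <<'E'
import numpy as np
from workcell import *
p=state()['ee_pos'];q=p[:2]-[606.2,44.4];c,s=np.cos(-.0705),np.sin(-.0705)
print('robot local',c*q[0]+s*q[1],-s*q[0]+c*q[1]+25)
E
```

```text
time_s: 14.35
ee_pos: [428.1, 31.1, 63.7]
ee_rot: [179.9, 0.1, 176.1]
force: [-0.1, -0.3, -0.6]
gripper_width: 17.4
[428.1  31.1  63.7] [1.7995e+02 6.0000e-02 1.7610e+02] [-0.1 -0.3 -0.6]
expected centre [456.   29.2  60.2]
top [[303.8, 207.7], [300.4, 243.1]]
crop origin 266 195 scale 5.5
scene [[327.0, 208.6], [336.3, 181.7]]
crop origin 296 165 scale 5.5
centre [459.3  28.3  59.8] yaw/pitch deg [-2.73 -0.07] 9.79
hole frame: centre [-145.4   -1.4   -0.2] tip [-45.5   0.9  -0.3] yaw rel deg 1.31
[427.8  30.7  63.7] [1.7996e+02 5.0000e-02 1.7606e+02] [ 0.8 -0.4 -0.1]
expected centre [455.8  28.7  60.2]
top [[304.0, 207.8], [300.6, 243.2]]
crop origin 266 196 scale 5.5
scene [[326.9, 208.5], [336.1, 181.6]]
crop origin 295 165 scale 5.5
centre [459.3  28.4  60. ] yaw/pitch deg [-3.02 -0.51] 9.92
hole frame: centre [-145.4   -1.3   -0. ] tip [-45.4   0.4  -0.9] yaw rel deg 1.02
robot local -176.94993509359145 -1.3679702707186578
```

View pics/h2.png

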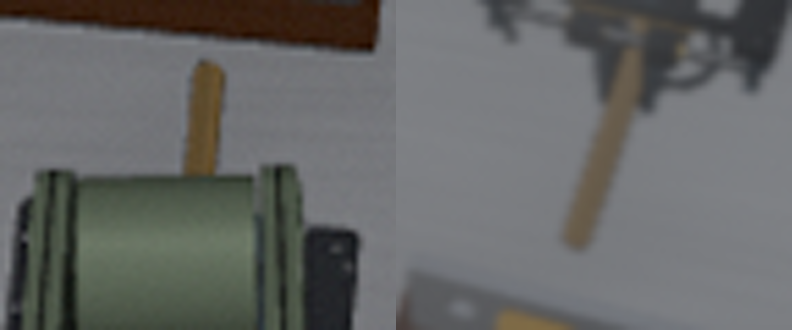

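The dowel is lined up with the snug hole to within about 1 mm. I'll push gently to a tip about 27 mm past the front face, which is before it reaches the rocker.

```bash
python3 -m jog '-.03 0 0 0 0 0;-.06 0 0 0 0 0;-.08 0 0 0 0 0;-.09 0 0 0 0 0;-.1 0 0 0 0 0;-.11 0 0 0 0 0;-.12 0 0 0 0 0;-.13 0 0 0 0 0;-.144 0 0 0 0 0;-.144 0 0 0 0 0;-.144 0 0 0 0 0;-.144 0 0 0 0 0'; python3 look.py i
```

```text
time_s: 16.15
ee_pos: [499.3, 25.6, 63.6]
ee_rot: [180.0, 0.0, 176.0]
force: [-0.7, -0.2, -0.2]
gripper_width: 18.0
[499.3  25.6  63.6] [1.7996e+02 1.0000e-02 1.7605e+02] [-0.7 -0.2 -0.2]
expected centre [527.3  23.7  60.1]
top [[306.2, 185.2], [302.9, 220.1]]
crop origin 269 173 scale 5.5
scene [[320.4, 227.3], [330.1, 198.9]]
crop origin 289 183 scale 5.5
```

View pics/i.png

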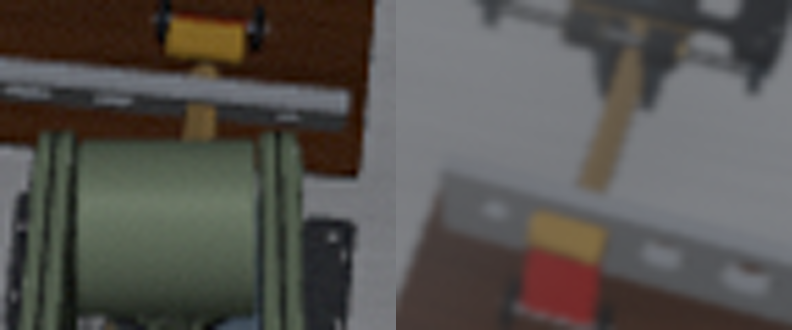

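The tip shows behind the plate at top crop (205,70), next to the still-untipped brass bar, with no side force. Now I'll push another 34 mm to tip the rocker.

```bash
python3 -m jog '-.01 0 0 0 0 0;-.02 0 0 0 0 0;-.03 0 0 0 0 0;-.04 0 0 0 0 0;-.05 0 0 0 0 0;-.06 0 0 0 0 0;-.068 0 0 0 0 0;-.068 0 0 0 0 0;-.068 0 0 0 0 0;-.068 0 0 0 0 0;-.068 0 0 0 0 0;-.068 0 0 0 0 0'; python3 look.py j
```

```text
time_s: 17.55
ee_pos: [533.4, 23.3, 63.9]
ee_rot: [180.0, 0.1, 176.1]
force: [0.3, -1.1, -0.8]
gripper_width: 17.6
[533.4  23.3  63.9] [1.7996e+02 6.0000e-02 1.7605e+02] [ 0.3 -1.1 -0.8]
expected centre [561.4  21.3  60.4]
top [[307.2, 174.5], [303.9, 209.1]]
crop origin 270 162 scale 5.5
scene [[317.2, 236.6], [327.2, 207.4]]
crop origin 286 192 scale 5.5
```

View pics/j.png

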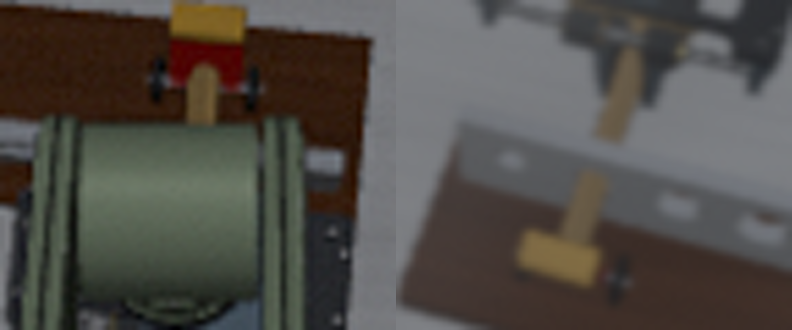

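The rocker is over: its bar now lies behind the pivot at top crop (208,20). I'll draw the dowel out and go back to the cradle.

```bash
python3 -m jog '.03 0 0 0 0 0;.08 0 0 0 0 0;.13 0 0 0 0 0;.18 0 0 0 0 0;.23 0 0 0 0 0;.23 0 0 0 0 0;.23 0 0 0 0 0;.23 0 -.05 0 0 0;.23 0 -.12 0 0 0;.23 0 -.19 0 0 0;.23 0 -.19 0 0 0;.23 0 -.19 0 0 0'; python3 rw.py 499.4,-318.2,150,162.3
```

```text
time_s: 18.95
ee_pos: [421.4, 31.2, 160.8]
ee_rot: [179.9, 0.4, 176.0]
force: [-0.7, 0.2, 0.2]
gripper_width: 17.7
499.4,-318.2,150,162.3 -0.2037 -0.6863 0.0221 0.0016 0.0047 0.1526
```

```bash
python3 -m jog '-.02 -.06 0 0 0 .013;-.04 -.13 0 0 0 .03;-.06 -.2 0 0 0 .045;-.08 -.27 0 .001 .001 .06;-.1 -.34 0 .001 .002 .075;-.12 -.41 .01 .001 .003 .09;-.14 -.48 .01 .001 .003 .105;-.16 -.55 .015 .001 .004 .12;-.18 -.62 .02 .002 .005 .135;-.195 -.665 .022 .002 .005 .148;-.204 -.686 .022 .002 .005 .153;-.204 -.686 .022 .002 .005 .153;-.204 -.686 .022 .002 .005 .153;-.204 -.686 .022 .002 .005 .153'; python3 rw.py 499.4,-318.2,100,162.3 499.4,-318.2,59.8,162.3
```

```text
time_s: 20.12
ee_pos: [499.1, -316.4, 149.5]
ee_rot: [180.0, -0.1, 162.3]
force: [-0.4, 0.6, 0.3]
gripper_width: 17.3
499.4,-318.2,100,162.3 -0.0019 -0.0034 0.0989 0.0002 -0.0015 0.0004
499.4,-318.2,59.8,162.3 -0.0021 -0.0034 0.1793 0.0002 -0.0015 0.0004
```

```bash
python3 -m jog '-.001 -.003 .03 0 0 0;-.002 -.004 .07 0 -.001 0;-.002 -.004 .1 0 -.001 0;-.002 -.004 .13 0 -.001 0;-.002 -.004 .15 0 -.001 0;-.002 -.004 .165 0 -.001 0;-.002 -.004 .172 0 -.001 0;-.002 -.004 .179 0 -.001 0;-.002 -.004 .179 0 -.001 0;-.002 -.004 .179 0 -.001 0;-.002 -.004 .179 0 -.001 0'; python3 -c "
from workcell import *
print(state()['ee_pos'],state()['force'])"
```

```text
time_s: 21.03
ee_pos: [499.7, -318.8, 60.6]
ee_rot: [-180.0, 0.0, 162.3]
force: [0.4, -0.5, -0.4]
gripper_width: 17.4
[ 499.65642312 -318.78801128   60.64979723] [ 0.42480054 -0.52221094 -0.35039871]
```

```bash
python3 -m jog '0 0 .002 0 0 0;0 0 .004 0 0 0;0 0 .005 0 0 0;0 0 .005 0 0 0;0 0 .005 0 0 0'; python3 - <<'E'
from h import *
o=[]
for c,(v,u) in (('top',(170,360)),('scene',(140,180))):
    im=avg(c,4);o.append(cv2.resize(im[v:v+80,u:u+96].astype(np.uint8),(396,330),interpolation=cv2.INTER_CUBIC))
cv2.imwrite('pics/k.png',np.hstack(o)[:,:,::-1]);print(state()['force'],state()['ee_pos'])
E
```

```text
time_s: 21.45
ee_pos: [499.8, -318.9, 58.5]
ee_rot: [-180.0, 0.1, 162.3]
force: [-0.4, -0.2, 2.8]
gripper_width: 17.4
[-0.27960994  0.37924389  5.16769096] [ 499.82921829 -318.82527227   58.42159956]
```

View pics/k.png

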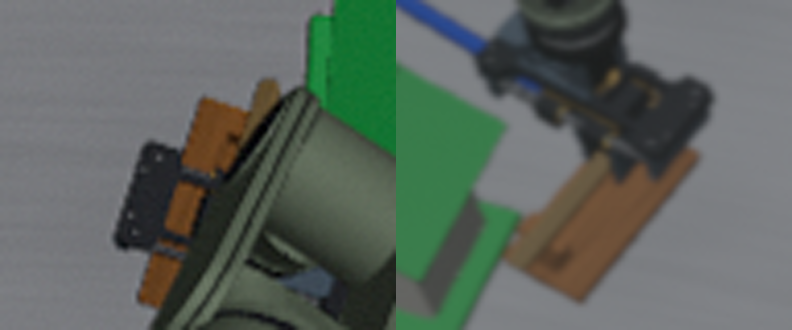

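The dowel is back over the rests, and a 5 N upward force shows it is seated. I'll release and lift.

```bash
python3 -m jog '0 0 -.003 0 0 0;0 0 -.003 0 0 0;0 0 -.003 0 0 0;0 0 -.003 0 0 0;0 0 -.003 0 0 0;0 0 -.003 0 0 0;0 0 -.003 0 0 0;0 0 -.003 0 0 0;0 0 -.003 0 0 0;0 0 -.003 0 0 0;0 0 -.003 0 0 0;0 0 -.003 0 0 0' .6; python3 -m jog '0 0 -.02 0 0 0;0 0 -.06 0 0 0;0 0 -.12 0 0 0;0 0 -.18 0 0 0;0 0 -.25 0 0 0;0 0 -.32 0 0 0;0 0 -.4 0 0 0;0 0 -.4 0 0 0;0 0 -.4 0 0 0'; python3 rw.py 400,-50,260,165
```

```text
time_s: 22.85
ee_pos: [499.8, -318.9, 60.0]
ee_rot: [-180.0, 0.1, 162.3]
force: [0.7, 0.5, 0.8]
gripper_width: 73.1
time_s: 23.6
ee_pos: [500.6, -319.4, 263.6]
ee_rot: [-179.9, 0.5, 162.3]
force: [-0.2, -0.6, -0.4]
gripper_width: 72.6
400,-50,260,165 0.3552 0.4523 0.0035 -0.0014 0.005 -0.0296
```

```bash
python3 -m jog '.05 .06 0 0 0 0;.1 .13 0 0 0 0;.15 .19 0 0 0 0;.2 .26 0 0 0 0;.25 .32 0 0 0 0;.3 .39 0 0 0 0;.355 .45 0 0 0 0;.355 .45 0 0 0 0;.355 .45 0 0 0 0;.355 .45 0 0 0 0;.355 .45 0 0 0 0'; python3 - <<'E'
from h import *
o=[]
for c in ('top','scene'): I=avg(c,5);np.save(c+'.npy',I);o.append(I)
a=cv2.resize(o[0][100:270,250:450].astype(np.uint8),(400,340));b=cv2.resize(o[1][130:300,180:380].astype(np.uint8),(400,340))
cv2.imwrite('pics/l.png',np.hstack([a,b])[:,:,::-1])
E
python3 fit.py | grep cradle
```

```text
time_s: 24.52
ee_pos: [400.0, -52.0, 261.3]
ee_rot: [-179.9, 0.4, 162.3]
force: [-0.3, -0.5, 0.5]
gripper_width: 73.1
cradle x y yaw/100 dowel-offset ('top',) [ 525.34 -324.97  -31.3     3.43] 3.28
cradle x y yaw/100 dowel-offset ('scene',) [ 527.36 -327.14  -29.98    1.89] 6.344
cradle x y yaw/100 dowel-offset ('top', 'scene') [ 525.91 -325.8   -31.81   15.81] 10.149
```

View pics/l.png

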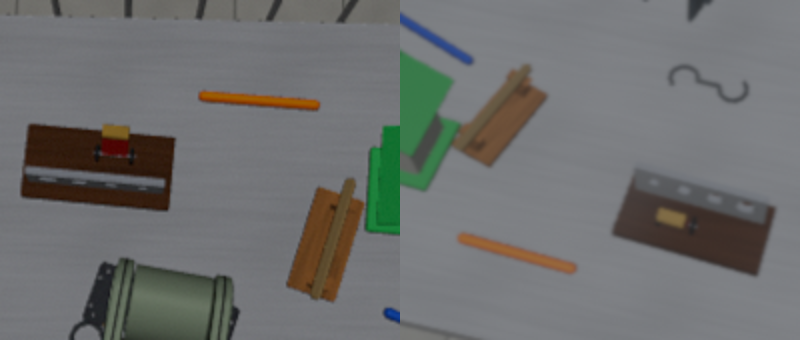

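The dowel lies in both rests at the same pose as at the start, the rocker is over, and the arm is clear, so I'm handing in.

```bash
python3 -c "
from workcell import *
print(job_done())"
```

```text
the job is handed in; nothing more can be done
None
```

I pushed the dowel through the 30 mm and 25 mm holes, about 30 mm out behind the plate each time. I then pushed it about 48 mm through the snug hole, which tipped the rocker. After drawing it out I laid it back in the cradle, released it, and handed the job in at about 25 s. `job_done()` gives no verdict, so none is confirmed.

- **Final pictures:** The rocker is fully over on its far side. The dowel is back in both rests at its starting pose, and the arm is clear. The parts of the scene visible in them look undisturbed; the dish and scoop were outside the last crops.
- **Forces:** Readings taken between moves stayed under about 7 N, the largest when the gripper closed on the dowel. I had no readings during the moves themselves.
- **Disagreements:** The per-camera fits put the dowel 2 to 3 mm along from the cradle's middle. The combined fit says 16 mm, but it said the same before I touched the dowel, so I take it as a fitting error; either is inside the 25 mm limit. The cameras also sat about 1 to 1.5 mm to the left of the robot's own readings, and I allowed for that when lining up the middle and snug holes.

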